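# Set the throwing gauge to the rim of the fresh bowl

## Robot

A 6-joint arm with a two-finger parallel gripper is mounted at the origin on a cart in front of the work surface, level with it; the furniture and walls round the work are solid. World frame = base frame: x ahead of the robot, y to its left, z up, the work surface at z = 0. Lengths are in m, angles in rad, forces in N, time in s.
With the tool pointing down it reaches from about 0.425 to 0.95 m from the base axis. Payload 3.5 kg.
Tool frame: the origin (TCP) lies midway between the tips of the shut fingers; the grasp point (between the pads) lies 19 mm behind it; z points along the fingers, y is the line along which they close (so a half turn about z gives the same grasp; the last joint's range is limited). The gripper opens to 85 mm and grips with 20 to 120 N. Pads are 22 mm wide; open, the fingers measure 114 mm over their backs; the gripper's body (76 mm by 85 mm) begins 54 mm behind the grasp point. The pads swing forward as they close: fully open they stand 13 mm farther back than shut.
Start: joints at [-1.251, 0.286, 1.577, -0, 1.279, -0.15], TCP at [0.306, -0.602, 0.231] pointing down, gripper open.
Joint ranges: [-2.77, 2.77], [-0.9, 2.22], [0.21, 2.48], [-1.53, 4.67], [0.24, 2.81], [-2.84, 2.84]. Speed limits (rad/s): [2.79, 2.79, 3.14, 3.14, 3.14, 3.14].

## Interface

Orientations are given as a unit quaternion [x, y, z, w].
In Python, from plant import get_state, read_camera, ctrl gives the robot as it stands.
- The arm moves only by the shell command python3 -m crank 'ROWS' [FORCE]. ROWS is JSON, a list of rows, each a list of 3 entries, a list of its own where there are three numbers: the shift along the tool's x, y, z in mm, then the turn about the tool's z in degrees, then the closure in counts, from 0 (fully open) to 255 (shut). In form: [[[tx, ty, tz], yaw, claw], ...]. A call has 1 to 10 rows; each row is the pose to reach, as a shift and turn from the pose commanded when the call began, along the tool's axes at that moment; what a row does not reach only later rows make up. A row lasts 1/10 s, in which the tool goes at most 50 mm and 8.59 degrees, less where a joint would pass 70% of its speed; a pose out of reach is approached as far as the arm can. A call with a gripper value outside its range is refused whole. The fingers move at their own pace and stop on an object; FORCE is the grip in N (left out, the last holds). Time passes only in rows, so rows that repeat a pose let the fingers close. It gives the time, the measured TCP pose, the force, the opening and the grip force at its end, in the units of the state.
- get_state(): the state, without advancing time (a new reading comes with each control period).
- read_camera(name): name is "scene" or "top" or "wrist"; returns a dict with "frame" (384x512x3 uint8, blue, green, red), "range_z" (384x512 float32, m along the optical axis (not along the pixel's ray), 0 where there is no reading), "vfov" (degrees; the focal length in pixels is half the picture's height over the tangent of half this angle, whatever the lens; pixels are square), "cx", "cy" (the principal point, pixels), "origin" and "orientation" of the camera in the world. Camera axes: x right, y down, z forward; pixel columns grow to the right and rows downward; lengths in m; the calibration is good to about 2 mm. A picture is of the moment at which its call begins.
- ctrl.sign_off(): hands the job in; it is judged then, once.
The state is a dict: "time": time; "qpos": joint angles; "dq": joint speeds; "joint_efforts": joint torques, N m; "eef_pos": TCP position; "tcp_rot": TCP orientation; "contact_force": force on the tool from outside, world axes, zero at the start; "wrist_torque": the same for the moment, N m; "opening": opening from 0.0 (shut) to 1.0 (fully open); "finger_force": force on a finger pad.
Only numpy, scipy, OpenCV 4.12 (cv2) and the standard library are available. Lean on these libraries where they do the work, as an engineer would, in place of code of your own. Each camera call takes 0.05 s, during which the arm holds its last target. There are 200 camera calls.

## Task

Set the throwing gauge to the bowl on the turntable: take the gauge's rod by its thumb piece, draw it straight up in its tube without forcing it sideways until the pointer is clear above the rim, and only then swing the pointer round to point at the middle of the bowl, its tip over the rim and about 5 mm above it. The clay is wet, so let nothing touch the bowl, keep the rod in its tube and leave the other tools alone. Finish still holding the rod steady there, so that I can tighten the gauge's thumb screw.

Things in the scene. Friction and masses are not known exactly. Their poses are not given: they have to be found in the camera images.
- rod: The gauge's loose sliding rod, about 0.25 kg: upright steel rod, 16 mm in diameter, in the stand's tube. Origin on its axis under the 27 mm stop collar, which rests on the tube's mouth at the start; 115 mm of rod lies below. z up; x along the 6 mm bamboo pointer that sticks out of the hub at z = 16 mm. The pointer starts turned well away from the bowl and lower than its rim
- grip (a point): On the rod's axis, 52 mm above the rod's origin: middle of the flat wooden thumb piece at the top of the rod, 34 mm along the rod's x, 12 mm thick along its y, 42 mm high (z = 30 to 72 mm). Grip it here, fingers closing along y. Axes as rod
- tip (a point): Lowest point of the black rubber ball (10 mm diameter) at the end of the pointer, at x = 110 mm, z = 11 mm in the rod's frame; axes as rod
- rod_foot (a point): Lower end of the rod, on its axis, 115 mm below the rod's origin
- gauge_stand: The gauge's stand, heavy, does not move: dark round foot, 104 mm in diameter, and a steel tube with a 39 mm clamp boss on top and a brass thumb screw at its side, not tightened. Origin under the foot's centre, on the table; z up the tube. Bore 17.2 mm: the rod has 0.6 mm play all round, slides and turns freely and falls back if let go
- stand_mouth (a point): Centre of the mouth of the stand's tube, 125 mm above the table
- bowl: Brown, freshly thrown bowl, 115 mm high, 216 mm across, stuck to the round aluminium head (192 mm diameter) of a low turntable, which does not move; the head is 55 to 85 mm above the table. Origin at the centre of the bowl's foot, z up. Its axis is 207 to 214 mm from the tube's axis. Nothing may touch it
- bowl_rim (a point): Centre of the bowl's mouth, on the bowl's axis, at the height of the rim (113 mm above the bowl's origin; the rim is hand-made and true to about 2 mm). The rim is a circle about it, with its middle at a radius of 105 mm
- slip_bowl: Small green glazed bowl of slip, 102 mm across, 44 mm high, loose; leave alone. Origin under its centre
- wood_rib: Flat oval wooden rib, 40 x 90 x 9 mm, loose; leave alone. Origin under its centre
- loop_tool: Loop trimming tool with a wooden handle, 192 mm long along its y, loose; leave alone. Origin under its centre
There are look-alikes about, which are no part of the job. Leave any blue, green or pink look-alike of the gauge_stand alone.

How it is judged:
By the outcome, as a careful person would: the job done as asked, in the order asked, and still so for the second after the job is handed in, while the arm keeps its last pose, push and grip.
It also fails if it takes over 38 s, if anything falls off the work surface, if the arm or the gripper's body presses on something with over 40 N, if the wrist force passes 120 N, or if a joint passes its speed limit or range.

## Working session

There is one attempt and no reset: what is moved stays moved. The work goes in short steps, Python scripts to look and compute and a shell command to move; the robot and the scene stay as the last step left them, time stands still between calls to the robot, and variables do not carry over. Pictures are saved under pics/ and viewed, at most 10 in all, crops included, and the job is handed in when it is done.

```bash
mkdir -p pics
cat > h.py <<'E'
import numpy as np,cv2
from scipy.spatial.transform import Rotation as R
from plant import get_state, read_camera, ctrl
def cam(n,save=None):
    c=read_camera(n)
    np.savez(f'/tmp/{n}.npz',**{k:np.array(v) for k,v in c.items()})
    if save: cv2.imwrite('pics/'+save,c['frame'])
    return c
def load(n): return dict(np.load(f'/tmp/{n}.npz'))
def cloud(c):
    h,w=c['range_z'].shape; f=h/2/np.tan(np.radians(float(c['vfov']))/2)
    v,u=np.mgrid[:h,:w]; z=c['range_z']
    p=np.stack([(u-c['cx'])/f*z,(v-c['cy'])/f*z,z],-1)
    o=np.array(c['orientation'])
    M=R.from_quat(o).as_matrix() if o.size==4 else o.reshape(3,3)
    P=p@M.T+c['origin']; P[z==0]=np.nan
    return P
E
python3 - <<'E'
from h import *
a=cam('scene');b=cam('top')
cv2.imwrite('pics/a.png',np.vstack([a['frame'],b['frame']])[:, :] if 0 else cv2.resize(np.hstack([a['frame'],b['frame']]),(800,300)))
cv2.imwrite('pics/top.png',cv2.resize(b['frame'],(800,600)))
print(b['origin'],b['orientation'],b['vfov'],a['origin']); s=get_state(); print(s)
E
```

```text
[0.37999917 0.02531739 1.06112306] [-0.69319757  0.71414091 -0.0636849   0.07364867] 51.60735444727814 [-0.23790719  0.50529074  0.73406055]
{'time': 0.1, 'qpos': array([-1.25102052e+00,  2.87128405e-01,  1.57806212e+00,  9.09120177e-06,
        1.27861364e+00, -1.49972530e-01]), 'dq': array([-8.06119010e-05, -1.60126493e-03, -4.75471424e-03, -1.78438598e-04,
        3.57684351e-04, -8.79226880e-04]), 'joint_efforts': array([ 1.17380347e-03, -4.07296443e+01, -2.93697202e+01, -1.12890334e-04,
        3.41230552e-03,  5.41150314e-06]), 'eef_pos': array([ 0.30539767, -0.60127693,  0.23003422]), 'tcp_rot': array([ 9.72543344e-01,  2.32719188e-01, -8.94321478e-05, -1.10214471e-03]), 'contact_force': array([-0.47349753, -0.08169177, -0.36339407]), 'wrist_torque': array([ 0.00360679,  0.03906433, -0.03271057]), 'finger_force': 0.0, 'opening': 0.9973543093373147}
```

View pics/top.png

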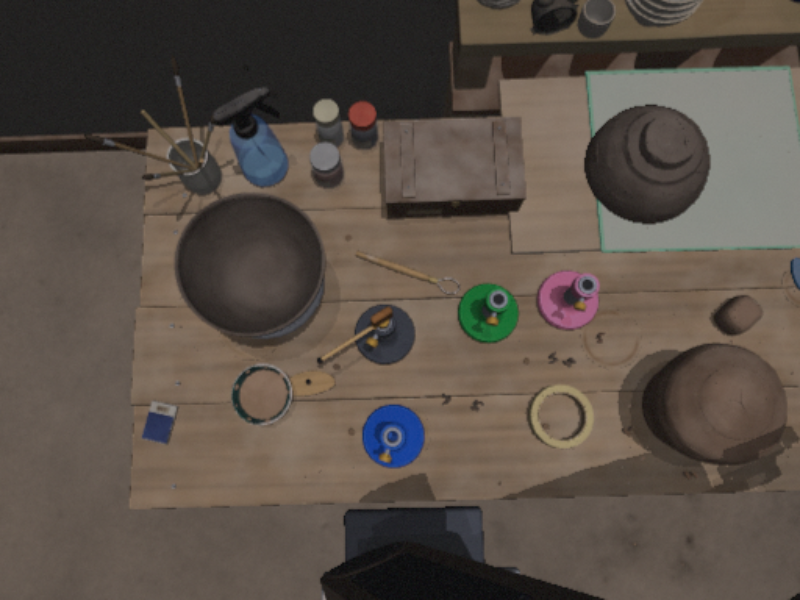

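View pics/a.png

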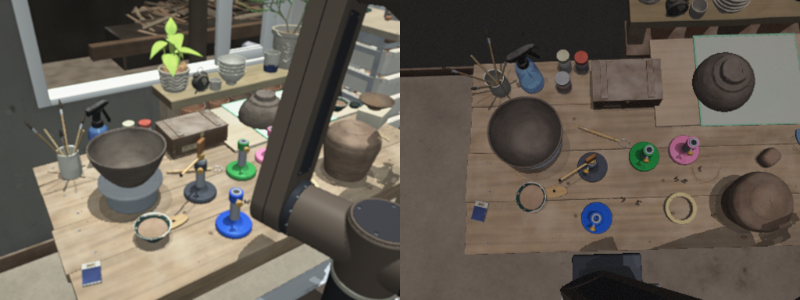

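The top view shows the grey stand (foot at about 385,333 in the 800 px picture), thumb piece at (381,316), and pointer ball at (321,360). The bowl is centred near (250,265). Next I measure these from the depth.

```bash
cat > m.py <<'E'
from h import *
from scipy.optimize import least_squares
def circ(q,r=None):
    f=lambda x:np.hypot(q[:,0]-x[0],q[:,1]-x[1])-(x[2] if r is None else r)
    s=least_squares(f,[*q[:,:2].mean(0),r or .1],loss='soft_l1',f_scale=.002); return s.x
E
python3 - <<'E'
from m import *
for n in ('top','scene'):
    c=load(n);P=cloud(c);X,Y,Z=P[...,0],P[...,1],P[...,2]
    print(n)
    reg=np.isfinite(Z)&(Y>0.05)&(Y<.55)&(X>.3)&(X<.9)
    hi=P[reg&(Z>.19)&(Z<.215)&(Y>.2)]
    print('rim',len(hi),np.percentile(hi[:,2],[50,90,98]),circ(hi) if len(hi)>20 else 0)
    q=P[reg&(Z>.188)&(Y<.19)&(X<.7)&(X>.4)&(Y>.0)]
    print('thumb',len(q),q.mean(0) if len(q) else 0,np.ptp(q,0) if len(q) else 0)
c=load('top');P=cloud(c)
for u,v in [(381,316),(376,318),(388,312),(321,360),(345,346),(365,335),(400,350),(250,200),(250,330),(180,265)]:
    u,v=int(u*.64),int(v*.64);print(u,v,P[v,u].round(4))
# dark foot
f=c['frame'].astype(int);Z=P[...,2]
m=(Z>.004)&(Z<.03)&(f.max(2)<85)&(np.abs(P[...,0]-.5)<.2)
n,l,st,ce=cv2.connectedComponentsWithStats(m.astype(np.uint8))
for i in range(1,n):
    if st[i,4]>150: print(st[i],P[l==i].mean(0),circ(P[l==i][:]) )
b=c['frame'][180:250,190:280]
cv2.imwrite('pics/crop.png',cv2.resize(b,None,fx=8,fy=8,interpolation=2))
E
```

```text
top
rim 302 [0.19903286 0.21265073 0.21456163] [0.79505955 0.3374892  0.10736216]
thumb 152 [0.60427185 0.12591649 0.19075509] [0.17417569 0.13698467 0.01172154]
scene
rim 335 [0.20335815 0.21266622 0.2144187 ] [0.79430656 0.34531034 0.10218047]
thumb 90 [0.60062748 0.11126125 0.19101314] [0.17673787 0.12380987 0.01033027]
243 202 [0.5356 0.0494 0.1967]
240 203 [0.5337 0.0561 0.1956]
248 199 [0.5416 0.0381 0.1988]
205 230 [0.4818 0.1405 0.1448]
220 221 [0.5022 0.1057 0.1415]
233 214 [0.5173 0.0749 0.1445]
256 224 [0.508  0.0215 0.0159]
160 128 [0.7234 0.2418 0.1743]
160 211 [0.5281 0.2437 0.1536]
115 169 [0.6249 0.3428 0.1803]
[227 195  39  39 797] [0.53122018 0.04406405 0.01764281] [0.54035489 0.04947161 0.04109069]
```

View pics/crop.png

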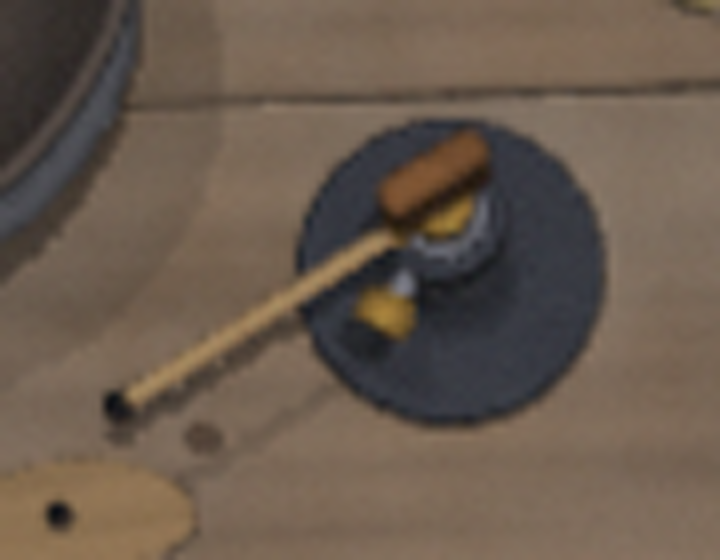

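The crop shows the thumb piece's top centred at crop (437,176), i.e. (244.6,202) in the full frame. The ball is at (118,405), and the foot is centred near (452,272).

Run:
```python
from m import *
for n in ('top','scene'):
    c=load(n);P=cloud(c);X,Y,Z=P[...,0],P[...,1],P[...,2]
    q=P[(np.hypot(X-.537,Y-.048)<.04)&(Z>.188)]
    if len(q):
        m=np.median(q,0);d=q[:,:2]-q[:,:2].mean(0);w,V=np.linalg.eigh(d.T@d);v=V[:,1];a=d@v
        print(n,'thumb',len(q),q.mean(0),m,'range mid',[(q[:,i].min()+q[:,i].max())/2 for i in (0,1)],'axis deg',np.degrees(np.arctan2(v[1],v[0])),'len',np.ptp(a))
    x=np.array([.63,.245,.105])
    for k in range(4):
        s=P[(np.abs(np.hypot(X-x[0],Y-x[1])-.105)<.015)&(Z>.190)&(Z<.208)]
        x=circ(s,.105 if n=='scene' else .105)
    ang=np.degrees(np.arctan2(s[:,1]-x[1],s[:,0]-x[0]))
    print('rim',len(s),x,np.percentile(s[:,2],[10,50,90]),'coverage',np.histogram(ang,8,(-180,180))[0])
    q=P[(np.hypot(X-.482,Y-.1405)<.012)&(Z>.12)];print('ball',q.mean(0))
    q=P[(np.hypot(X-.531,Y-.044)<.06)&(Z>.008)&(Z<.028)];print('foot',circ(q[np.hypot(q[:,0]-.531,q[:,1]-.044)>.04],None)[:2],(q.max(0)+q.min(0))/2,np.ptp(q,0))
```

```text
top thumb 86 [0.53681762 0.04717679 0.19562558] [0.53683483 0.0471471  0.19579805] range mid [np.float64(0.537633830559648), np.float64(0.047178615848339434)] axis deg 121.71932577982872 len 0.03301708920550954
rim 148 [0.62290273 0.23915167 0.105     ] [0.19019236 0.19097425 0.19244049] coverage [ 3 12 14 43 40 29  4  3]
ball [0.48281804 0.13828824 0.1437872 ]
foot [0.53534751 0.04604065] [0.53794109 0.04728021 0.01794941] [0.10125631 0.10200306 0.01985741]
scene thumb 70 [0.53236985 0.05031166 0.1939968 ] [0.53256153 0.05125516 0.19485143] range mid [np.float64(0.5348261499803433), np.float64(0.0486201235386608)] axis deg 115.90420954092161 len 0.03597166475721016
rim 60 [0.62061288 0.24098068 0.105     ] [0.19015283 0.19062165 0.19145514] coverage [ 0  0  9 19 21 11  0  0]
ball [0.47985917 0.13989219 0.14288752]
foot [0.53244468 0.04751146] [0.53424017 0.04923882 0.01808134] [0.1038442  0.10358214 0.01983407]
```

```bash
cat > go.py <<'E'
from h import *
import sys
def rel(p,yang=None):
    s=get_state();r=R.from_quat(s['tcp_rot']);M=r.as_matrix()
    d=M.T@(np.array(p)-s['eef_pos'])*1000
    a=np.degrees(np.arctan2(M[1,1],M[0,1]))
    print('shift mm',d.round(1),'y-angle',a.round(2),'tool yaw',None if yang is None else -((yang-a+90)%180-90), 'tcp',s['eef_pos'].round(4),'t',s['time'])
E
python3 - <<'E'
from go import *
rel([.537,.0475,.29],31)
for n in('top','scene'):
    P=cloud(load(n)).reshape(-1,3);P=P[np.isfinite(P[:,0])]
    for y in np.arange(-.65,.15,.1):
        q=P[(abs(P[:,1]-y)<.05)&(P[:,0]>.15)&(P[:,0]<.75)&(P[:,2]<.6)]
        if len(q):i=q[:,2].argmax();print(n,y.round(2),q[i].round(3))
P=cloud(load('top'));r=np.hypot(P[...,0]-.623,P[...,1]-.240)
for k in range(96,116,2): 
    z=P[...,2][abs(r-k/1000)<.001];print(k,len(z),np.percentile(z,[50,90]).round(4),end=' ')
E
```

```text
shift mm [ 500.2 -473.8  -58.8] y-angle -63.09 tool yaw 85.91446748758324 tcp [ 0.3054 -0.6013  0.23  ] t 0.1
top -0.65 [ 0.736 -0.649  0.029]
top -0.55 [ 0.409 -0.5    0.172]
top -0.45 [ 0.403 -0.453  0.186]
top -0.35 [ 0.386 -0.4    0.175]
top -0.25 [ 0.249 -0.261  0.571]
top -0.15 [ 0.557 -0.133  0.129]
top -0.05 [ 0.262 -0.053  0.6  ]
top 0.05 [0.244 0.002 0.523]
scene -0.65 [ 0.667 -0.677  0.024]
scene -0.55 [ 0.371 -0.502  0.166]
scene -0.45 [ 0.385 -0.452  0.184]
scene -0.35 [ 0.393 -0.395  0.176]
scene -0.25 [ 0.213 -0.2    0.576]
scene -0.15 [ 0.18  -0.133  0.6  ]
scene -0.05 [ 0.178 -0.015  0.6  ]
scene 0.05 [0.185 0.012 0.6  ]
96 381 [0.1583 0.1666] 98 358 [0.165  0.1724] 100 412 [0.1725 0.182 ] 102 399 [0.1786 0.1879] 104 344 [0.1851 0.1905] 106 288 [0.1868 0.1909] 108 232 [0.1866 0.1902] 110 207 [0.181  0.1895] 112 145 [0.0017 0.189 ] 114 96 [0.0002 0.0027]
```

```bash
python3 -m crank '[[[20,-20,-50],-8,0],[[60,-56,-70],-16,0],[[94,-90,-70],-25,0],[[128,-122,-70],-33,0],[[162,-154,-70],-41,0],[[196,-186,-70],-50,0],[[230,-218,-70],-58,0],[[264,-250,-70],-66,0],[[298,-282,-70],-75,0],[[332,-314,-70],-83,0]]'
python3 -c "
from go import *
rel([.537,.0475,.29],31)"
```

```text
time: 1.1
eef_pos: [0.4595, -0.1696, 0.301]
tcp_rot: [0.572, 0.82, 0.0, -0.0]
contact_force: [0.9, -0.3, 0.4]
opening: 1.001
finger_force: 0.0
shift mm [176.8 147.8  11. ] y-angle 20.25 tool yaw -10.748166566799654 tcp [ 0.4595 -0.1696  0.301 ] t 1.1
```

```bash
python3 -m crank '[[[35,30,0],-4,0],[[70,60,0],-8,0],[[105,90,0],-11,0],[[140,120,0],-11,0],[[175,147,0],-11,0],[[175,147,0],-11,0],[[175,147,0],-11,0]]'
python3 - <<'E'
from go import *
rel([.537,.0475,.29],31)
w=cam('wrist','w1.png');print(w['origin'])
P=cloud(w);X,Y,Z=P[...,0],P[...,1],P[...,2]
q=P[(np.hypot(X-.537,Y-.0475)<.04)&(Z>.188)&(Z<.21)];print(len(q),q.mean(0),q.min(0),q.max(0))
if len(q):
    d=q[:,:2]-q[:,:2].mean(0);r=cv2.minAreaRect((q[:,:2]*1000).astype(np.float32));print(r)
q=P[(abs(np.hypot(X-.623,Y-.24)-.105)<.012)&(Z>.17)&(Z<.21)];print('rim',len(q),len(q) and np.percentile(q[:,2],[50,90,98]))
E
```

```text
time: 1.8
eef_pos: [0.5378, 0.0439, 0.3006]
tcp_rot: [0.492, 0.871, -0.001, -0.001]
contact_force: [0.4, -0.1, 0.1]
opening: 0.998
finger_force: 0.0
shift mm [ 3.5  1.2 10.6] y-angle 31.06 tool yaw 0.05765764923012284 tcp [0.5378 0.0439 0.3006] t 1.8
[0.49813474 0.10930192 0.44318408]
442 [0.53673592 0.04790369 0.19595148] [0.52552147 0.03112437 0.18802867] [0.54893555 0.06218738 0.19842935]
((537.4915771484375, 47.05818176269531), (11.290878295898438, 32.66598129272461), 30.99153709411621)
rim 3468 [0.18598647 0.18896487 0.19009256]
```

View pics/w1.png

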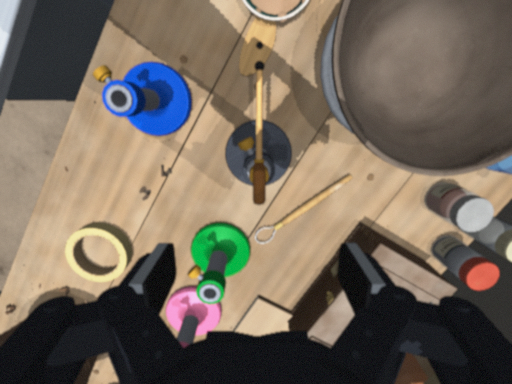

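The wrist view shows the thumb piece at (259,183), upright below the gripper. The ball is at (259,66), and the bowl rim is at the right. The thumb piece at (0.537,0.0475) and 121° is confirmed. Next I take the rim profile and then descend.

```bash
cat > rim.py <<'E'
from m import *
def rim(P,x=np.array([.623,.24])):
    X,Y,Z=P[...,0],P[...,1],P[...,2]
    for _ in range(4):
        r=np.hypot(X-x[0],Y-x[1]);a=np.degrees(np.arctan2(Y-x[1],X-x[0]))
        pk=[]
        for b in range(-180,180,6):
            m=(a>=b)&(a<b+6)&(r>.09)&(r<.12)&(Z>.17)&(Z<.21)
            if m.sum()<12: continue
            q=P[m];t=q[:,2]>np.percentile(q[:,2],80);pk.append([*q[t].mean(0),b])
        pk=np.array(pk);x=circ(pk,.105)[:2]
    return x,pk
E
python3 - <<'E'
from rim import *
for n in('wrist','top','scene'):
    P=cloud(load(n));x,pk=rim(P);print(n,x,'free r',circ(pk),'z',[(int(p[3]),round(p[2]*1000,1)) for p in pk])
    Z=P[...,2];X,Y=P[...,0],P[...,1]
    q=Z[(np.hypot(X-.537,Y-.0475)<.02)&(Z>.19)&(Z<.21)];print('thumb z',np.median(q))
    print('table z', np.median(Z[(abs(X-.47)<.03)&(abs(Y-.03)<.04)]), 'foot z',np.median(Z[(np.hypot(X-.535,Y-.0475)<.05)&(Z>.01)&(Z<.03)]))
E
```

```text
wrist [0.62090054 0.23386452] free r [0.62072656 0.23240146 0.10381595] z [(-174, np.float64(186.6)), (-168, np.float64(187.3)), (-162, np.float64(187.2)), (-156, np.float64(187.4)), (-150, np.float64(187.4)), (-144, np.float64(187.6)), (-138, np.float64(187.7)), (-132, np.float64(187.7)), (-126, np.float64(188.0)), (-120, np.float64(188.3)), (-114, np.float64(188.3)), (-108, np.float64(188.3)), (-102, np.float64(188.6)), (-96, np.float64(188.9)), (-90, np.float64(189.0)), (-84, np.float64(189.2)), (-78, np.float64(189.1)), (-72, np.float64(189.1)), (-66, np.float64(189.3)), (-60, np.float64(189.6)), (-54, np.float64(189.6)), (-48, np.float64(189.7)), (-42, np.float64(189.8)), (-36, np.float64(189.9)), (-30, np.float64(189.8)), (-24, np.float64(186.7)), (-18, np.float64(177.6))]
thumb z 0.19634091380148458
table z 0.3674175395094116 foot z 0.01760670199497788
top [0.6216744  0.23715085] free r [0.62193274 0.23737143 0.10678382] z [(-180, np.float64(188.7)), (-174, np.float64(189.0)), (-168, np.float64(188.4)), (-162, np.float64(187.1)), (-156, np.float64(189.4)), (-150, np.float64(18
[... 2363 characters left out ...]
), (30, np.float64(189.8)), (36, np.float64(189.2)), (42, np.float64(190.1)), (48, np.float64(188.3)), (54, np.float64(190.4)), (60, np.float64(189.9)), (66, np.float64(189.5)), (72, np.float64(190.3)), (84, np.float64(189.3)), (90, np.float64(188.5)), (96, np.float64(188.8)), (102, np.float64(187.9)), (108, np.float64(188.2)), (114, np.float64(186.6)), (120, np.float64(188.3)), (126, np.float64(186.9)), (132, np.float64(186.8)), (138, np.float64(186.6)), (144, np.float64(187.3)), (150, np.float64(187.2)), (156, np.float64(186.9)), (162, np.float64(186.9)), (168, np.float64(186.5)), (174, np.float64(186.1))]
thumb z 0.19546667755274827
table z 0.00043642756996614684 foot z 0.0178772402054318
```

```bash
python3 -m crank '[[[3,1,40],0,0],[[3,1,80],0,0],[[3,1,110],0,0],[[3,1,130],0,0],[[3,1,142],0,0],[[3,1,142],0,0],[[3,1,142],0,0]]'
python3 - <<'E'
from go import *
rel([.537,.0475,.158],31)
E
```

```text
time: 2.55
eef_pos: [0.538, 0.0453, 0.1603]
tcp_rot: [0.494, 0.87, 0.0, 0.001]
contact_force: [0.0, -0.8, 0.8]
opening: 1.004
finger_force: 0.0
shift mm [2.4 0.3 2.3] y-angle 30.85 tool yaw -0.1514264626383408 tcp [0.538  0.0453 0.1603] t 2.55
```

```bash
python3 -m crank '[[[2,0.3,2],0,0],[[2,0.3,2],0,0],[[2,0.3,2],0,0]]'
python3 - <<'E'
from go import *
rel([.537,.0475,.158],31)
w=cam('wrist')
cv2.imwrite('pics/w2.png',cv2.resize(w['frame'],(800,600)))
P=cloud(w);X,Y,Z=P[...,0],P[...,1],P[...,2]
m=(np.hypot(X-.537,Y-.0475)<.022)&(Z>.192)&(Z<.202)
q=P[m];print(len(q),np.median(q[:,2]),cv2.minAreaRect((q[:,:2]*1000).astype(np.float32)))
m=(np.hypot(X-.483,Y-.139)<.01)&(Z>.13)&(Z<.16);print('ball',P[m].mean(0),np.nanmax(Z[m]))
E
```

```text
time: 2.85
eef_pos: [0.5371, 0.0481, 0.1582]
tcp_rot: [0.493, 0.87, 0.0, 0.001]
contact_force: [-0.7, -0.7, 0.0]
opening: 1.003
finger_force: 0.0
shift mm [-0.5 -0.4  0.2] y-angle 30.93 tool yaw -0.06691316001018777 tcp [0.5371 0.0481 0.1582] t 2.85
1702 0.19631519307450399 ((537.2928466796875, 47.078651428222656), (11.996448516845703, 33.7622184753418), 30.593582153320312)
ball [0.48305379 0.1378633  0.14405857] 0.14696176549468254
```

View pics/w2.png

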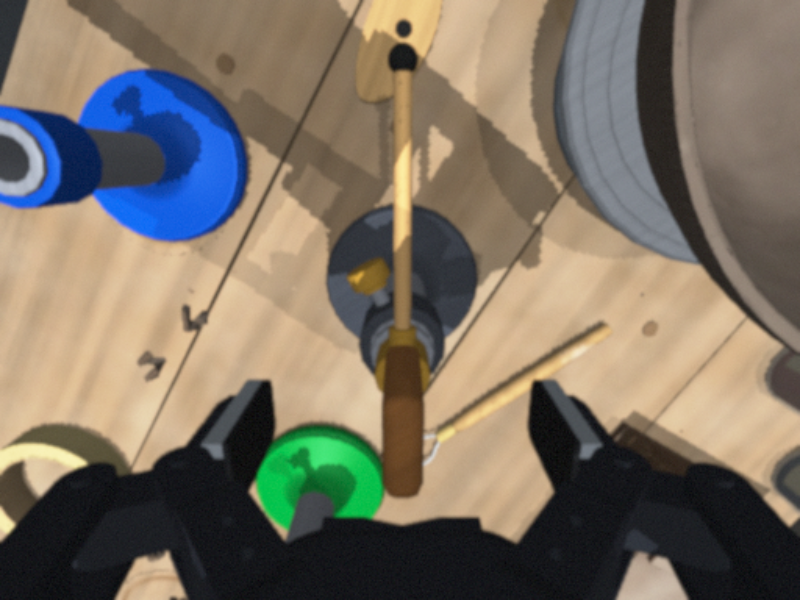

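The gripper straddles the thumb piece centrally: pads at x≈262 and 540, thumb piece at 403. I nudge it slightly and close.

```bash
python3 -m crank '[[[-0.8,-0.3,0],0,0],[[-0.8,-0.3,0],0,120],[[-0.8,-0.3,0],0,180],[[-0.8,-0.3,0],0,255],[[-0.8,-0.3,0],0,255],[[-0.8,-0.3,0],0,255],[[-0.8,-0.3,0],0,255],[[-0.8,-0.3,0],0,255]]' 30
python3 - <<'E'
from go import *
rel([.5372,.0473,.158],31)
s=get_state();print(s['wrist_torque'],s['contact_force'])
E
```

```text
time: 3.7
eef_pos: [0.537, 0.0473, 0.1574]
tcp_rot: [0.493, 0.87, 0.0, 0.0]
contact_force: [0.0, 0.6, -0.0]
opening: 0.137
finger_force: 35.0
shift mm [-0.1  0.2 -0.6] y-angle 30.91 tool yaw -0.09072370998735835 tcp [0.537  0.0473 0.1574] t 3.7
[ 0.11880976 -0.15597133 -0.01315959] [ 0.04885644  0.56290192 -0.0372271 ]
```

```bash
python3 -m crank '[[[0,0,-5],0,255],[[0,0,-12],0,255],[[0,0,-19],0,255],[[0,0,-26],0,255],[[0,0,-33],0,255],[[0,0,-40],0,255],[[0,0,-47],0,255],[[0,0,-54],0,255],[[0,0,-60],0,255],[[0,0,-63],0,255]]'
python3 -m crank '[[[0,0,0],0,255],[[0,0,0],0,255]]'
python3 - <<'E'
from go import *
rel([.537,.0473,.158])
s=get_state();print(s['wrist_torque'],s['contact_force'])
a=cam('scene');t=cam('top');w=cam('wrist')
im=cv2.resize(a['frame'][150:270,90:290],(800,480),interpolation=2);cv2.imwrite('pics/s3.png',im)
P=cloud(w);X,Y,Z=P[...,0],P[...,1],P[...,2]
m=(np.hypot(X-.4815,Y-.140)<.014)&(Z>.18)&(Z<.22);print('ball',m.sum(),P[m].mean(0),Z[m].max())
from rim import rim
x,pk=rim(P);print(x,[(int(p[3]),round(p[2]*1000,1)) for p in pk if -160<p[3]<-70])
E
```

```text
time: 4.7
eef_pos: [0.5368, 0.0472, 0.2212]
tcp_rot: [0.493, 0.87, -0.0, 0.0]
contact_force: [0.8, 0.4, -3.6]
opening: 0.135
finger_force: 34.6
time: 4.9
eef_pos: [0.5368, 0.0471, 0.2205]
tcp_rot: [0.493, 0.87, -0.0, 0.0]
contact_force: [1.1, 0.9, -2.3]
opening: 0.136
finger_force: 34.8
shift mm [ 0.   0.3 62.5] y-angle 30.92 tool yaw None tcp [0.5368 0.0471 0.2205] t 4.9
[ 0.15279503 -0.31532548  0.03506888] [ 1.12331009  0.91637667 -2.30490056]
ball 606 [0.48274823 0.13642449 0.2068934 ] 0.21060718838859038
[0.62085251 0.23411706] [(-156, np.float64(187.3)), (-150, np.float64(187.3)), (-144, np.float64(187.5)), (-138, np.float64(187.5)), (-132, np.float64(187.5)), (-126, np.float64(187.7)), (-120, np.float64(188.0)), (-114, np.float64(188.2)), (-108, np.float64(188.5)), (-102, np.float64(188.5)), (-96, np.float64(188.7)), (-90, np.float64(189.0)), (-84, np.float64(188.8)), (-78, np.float64(189.1)), (-72, np.float64(189.1))]
```

View pics/s3.png

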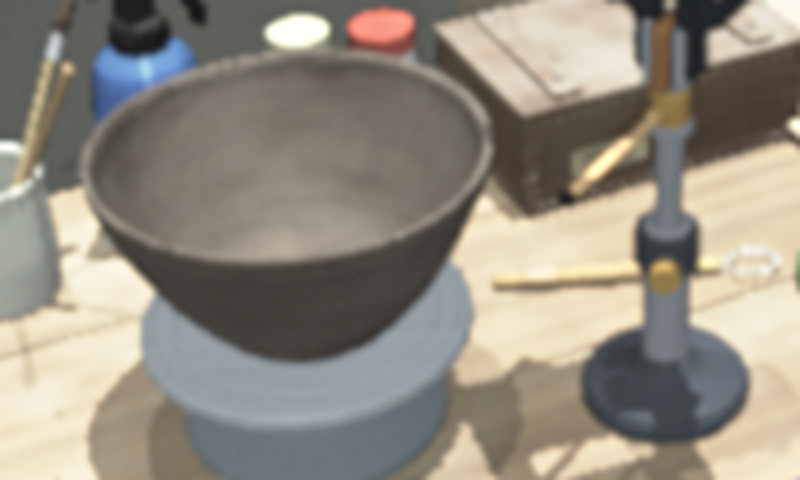

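The scene crop shows the rod drawn up about 63 mm and still in the tube, with the pointer above rim level (ball at 566,195) and well away from the bowl. I start the first half of the swing and watch the forces.

```bash
python3 -m crank '[[[0,0,0],2,255],[[0,0,0],5,255],[[0,0,0],9,255],[[0,0,0],13,255],[[0,0,0],17,255],[[0,0,0],21,255],[[0,0,0],25,255],[[0,0,0],28,255],[[0,0,0],30,255],[[0,0,0],30,255]]'
python3 - <<'E'
from go import *
rel([.5368,.0471,.2205])
s=get_state();print(s['wrist_torque'],s['contact_force'])
E
```

```text
time: 6.05
eef_pos: [0.5368, 0.0472, 0.22]
tcp_rot: [0.701, 0.713, 0.0, -0.0]
contact_force: [2.3, 0.8, -3.0]
opening: 0.133
finger_force: 34.7
shift mm [-0.1 -0.  -0.5] y-angle 0.92 tool yaw None tcp [0.5368 0.0472 0.22  ] t 6.05
[ 0.16375074 -0.39884433 -0.02240071] [ 2.26219219  0.7594822  -2.98082336]
```

```bash
python3 -m crank '[[[0.1,0.4,0],2,255],[[0.1,0.4,0],5,255],[[0.1,0.4,0],9,255],[[0.1,0.4,0],13,255],[[0.1,0.4,0],17,255],[[0.1,0.4,0],21,255],[[0.1,0.4,0],23.5,255],[[0.1,0.4,0],24.7,255],[[0.1,0.4,0],24.7,255]]'
python3 - <<'E'
from go import *
rel([.5368,.0471,.2205])
s=get_state();print(s['wrist_torque'],s['contact_force'])
from rim import rim
w=cam('wrist','w4.png');t=cam('top');a=cam('scene')
for n,c in(('w',w),('t',t),('s',a)):
    P=cloud(c);X,Y,Z=P[...,0],P[...,1],P[...,2]
    x,pk=rim(P);near=pk[abs(pk[:,3]+114)<20]
    # exclude pointer-influenced bins
    print(n,x,'dir',np.degrees(np.arctan2(x[1]-.0473,x[0]-.537)),[(int(p[3]),round(p[2]*1000,1)) for p in near])
    m=(np.hypot(X-.5816,Y-.1478)<.015)&(Z>.199)&(Z<.222);q=P[m];print(' ball',len(q),q.mean(0) if len(q) else 0,q[:,2].max() if len(q) else 0)
b=a['frame'][150:230,90:290];cv2.imwrite('pics/s4.png',cv2.resize(b,(800,320),interpolation=2))
E
```

```text
time: 6.95
eef_pos: [0.5371, 0.0473, 0.2201]
tcp_rot: [0.837, 0.547, -0.0, -0.0]
contact_force: [1.4, 0.6, -2.3]
opening: 0.137
finger_force: 34.8
shift mm [-0.3 -0.2 -0.4] y-angle -23.74 tool yaw None tcp [0.5371 0.0473 0.2201] t 6.95
[ 0.18483976 -0.35166631  0.02794957] [ 1.44255198  0.60446024 -2.33442893]
w [0.62166793 0.23416007] dir 65.62430331264314 [(-132, np.float64(187.8)), (-126, np.float64(187.9)), (-120, np.float64(208.3)), (-114, np.float64(207.5)), (-108, np.float64(188.4)), (-102, np.float64(188.6)), (-96, np.float64(188.7))]
 ball 587 [0.57934741 0.14281177 0.20680487] 0.20993832644960703
t [0.62242544 0.23960242] dir 66.04803543115845 []
 ball 0 0 0
s [0.6196657  0.23983178] dir 66.7631847551246 [(-132, np.float64(188.2)), (-120, np.float64(207.3)), (-114, np.float64(207.2)), (-108, np.float64(187.9))]
 ball 31 [0.57561727 0.14510902 0.20525319] 0.21145445479095404
```

View pics/w4.png

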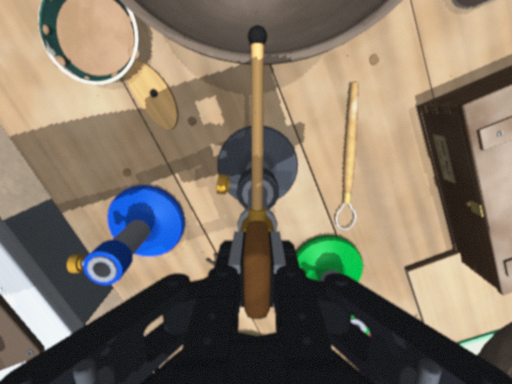

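View pics/s4.png

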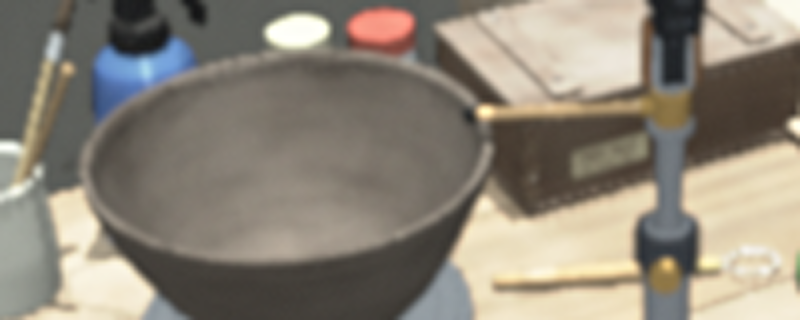

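Run:
```python
from h import *
for n in('scene','wrist','top'):
    P=cloud(load(n));X,Y,Z=P[...,0],P[...,1],P[...,2];r=np.hypot(X-.621,Y-.238)
    for a,b in((.075,.083),(.083,.092)):
        z=Z[(r>a)&(r<b)&(Z>.04)&(Z<.1)];print(n,a,len(z),np.percentile(z,[10,50,90]) if len(z) else 0)
P=cloud(load('wrist'));X,Y,Z=P[...,0],P[...,1],P[...,2];an=np.degrees(np.arctan2(Y-.238,X-.6215));r=np.hypot(X-.6215,Y-.238)
for lo,hi in((-135,-122),(-106,-93)):
  m=(an>lo)&(an<hi)
  print(lo,[(k,round(float(np.median(Z[m&(abs(r-k/1000)<.001)])),4)) for k in range(94,116,2)])
```

```text
scene 0.075 280 [0.07367655 0.07524322 0.07688643]
scene 0.083 379 [0.07375205 0.07521062 0.07674855]
wrist 0.075 0 0
wrist 0.083 0 0
top 0.075 0 0
top 0.083 71 [0.07297887 0.07520217 0.0775086 ]
-135 [(94, 0.1512), (96, 0.1563), (98, 0.1608), (100, 0.1656), (102, 0.1721), (104, 0.1837), (106, 0.1865), (108, 0.187), (110, 0.1858), (112, -0.0001), (114, 0.0)]
-106 [(94, 0.1494), (96, 0.1546), (98, 0.159), (100, 0.1642), (102, 0.1685), (104, 0.1755), (106, 0.1859), (108, 0.1876), (110, 0.1875), (112, -0.0001), (114, -0.0002)]
```

```bash
python3 -m crank '[[[0,0.2,1],0,255],[[0,0.2,2],0,255],[[0,0.2,3],0,255],[[0,0.2,4],0,255],[[0,0.2,4.5],0,255],[[0,0.2,4.5],0,255],[[0,0.2,4.5],0,255],[[0,0.2,4.5],0,255],[[0,0.2,4.5],0,255]]'
python3 - <<'E'
from go import *
rel([.5368,.0471,.2205])
s=get_state();print(s['wrist_torque'],s['contact_force'])
w=cam('wrist');a=cam('scene')
P=cloud(w);X,Y,Z=P[...,0],P[...,1],P[...,2]
m=(np.hypot(X-.5816,Y-.1478)<.015)&(Z>.194)&(Z<.222);q=P[m];print(' ball',len(q),q.mean(0),q[:,2].max(),np.percentile(q[:,2],90))
b=np.vstack([cv2.resize(a['frame'][160:220,170:270],(800,480),interpolation=2)]);cv2.imwrite('pics/s5.png',b)
E
```

```text
time: 8.0
eef_pos: [0.5373, 0.0472, 0.2157]
tcp_rot: [0.838, 0.546, -0.0, -0.0]
contact_force: [1.5, 1.2, -3.3]
opening: 0.135
finger_force: 34.9
shift mm [-0.3 -0.4 -4.8] y-angle -23.78 tool yaw None tcp [0.5373 0.0472 0.2157] t 8.0
[ 0.24457636 -0.24540885  0.01550614] [ 1.5231346   1.16433129 -3.31441898]
 ball 578 [0.57959714 0.14289417 0.20246093] 0.20616712891093322 0.2041726857891515
```

View pics/s5.png

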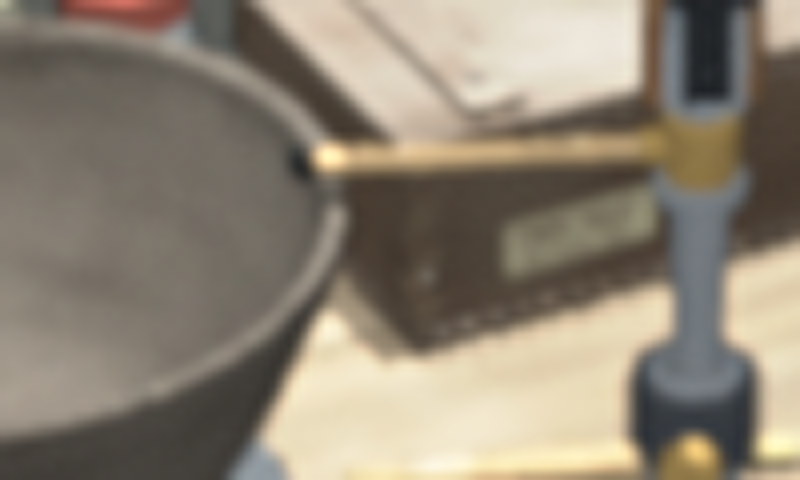

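The crop shows the pointer across the rim, with the ball at (303,160) just inside it and a visible gap. The depth puts the tip about 5 mm above the rim, and the forces are small.

```bash
python3 -c "
from plant import ctrl
print(ctrl.sign_off())"
```

```text
the job is handed in; nothing more can be done
None
```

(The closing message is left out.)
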